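Load the turntable bin and hold its index plunger back

TASK

Tip the hinged steel tray by its handle so that all four caps slide into the turntable bin below its lip, and lower the tray back onto its rest. Then pull the turntable's sprung index plunger straight out, fully back to its stop, so that its pin is clear of the seat hole, and finish while still holding it there with the gripper so that I can turn the table. Leave the bottle, the stack of dishes and the beaker alone.

Things in the scene. Friction and masses are not known exactly. Their poses are not given: they have to be found in the camera images.
- turntable: fixed low turntable: round aluminium disc 230 mm across, top at z = 70 mm, carrying two white open bins side by side. Origin on its vertical axis at the bench top; the tray stands on its +y side. One bin lies under the tray's lip, the other opposite (-y side) stays empty. It stays put in this job
- bin_floor (a point): centre of the inner floor of the bin to fill (74 mm above the bench); axes as the turntable's. Inside 92 mm (x) by 77 mm (y), walls 51 mm high over this floor and 4 mm thick, rim at z = 125 mm
- tray (a joint): angle of the sheet-steel tray (rad): 0 level on its rest post, growing as the handle end is lifted, stop at 1.15. Tray 84 mm wide, walls 25 mm high on three sides, 175 to 350 g; it falls back by its own weight if let go. The caps start to slide between about 0.4 and 0.65 rad and have all slid off at 0.95
- tray_hinge (a point): middle of the tray's level hinge line, which is parallel to the turntable's x axis, 100 mm from the turntable axis towards +y and 155 mm above the bench, at the height of the tray's floor. The tray's open lip reaches 25 mm from it over the bin, its outer end wall stands 140 mm from it the other way. Axes turn with the tray
- tray_handle (a point): middle of the free length of the tray's black plastic handle, a bar 16 mm wide and 14 mm high that sticks out 50 mm from the tray's outer end wall; 170 mm from the hinge line, 8 mm above it when level (z = 163 mm). y axis outward along the handle, x across its width, parallel to the hinge; turns with the tray. Free air beside and below it
- knob (a point): centre of the plunger's black knob, on the pin's axis, 60 mm above the bench; moves with the plunger. Grip part: a level cylinder 24 mm in diameter, 26 mm long (13 mm each way from here), with a flange 34 mm in diameter, 6 mm thick at its outer end. y axis points along the pin to the turntable axis, 200 mm away when seated; pull towards -y. Only bench lies beneath
- seat (a point): mouth of the seat hole, in the dark steel block on the disc's rim, 120.5 mm from the turntable axis, z = 60 mm; axes as the knob's. The 10 mm steel pin comes to it through a grey bracket 36 mm wide and 80 mm high, whose outer face is 25 mm from the knob's centre when seated (a flat steel collar covers 7 mm of that)
- plunger (a joint): how far the plunger is pulled back (m): 0 pin fully in its seat, 0.020 at the stop. A spring pushes it home with 3 N when seated, 8 N at the stop; it does not latch. The pin's tip is clear of the seat hole beyond about 17 mm
- cap1: loose white plastic screw cap, one of four alike, lying on the tray: 26 mm in diameter, 18 mm high, 15 g, origin at the centre of its underside
- cap2: loose white plastic screw cap, one of four alike, lying on the tray: 26 mm in diameter, 18 mm high, 15 g, origin at the centre of its underside
- cap3: loose white plastic screw cap, one of four alike, lying on the tray: 26 mm in diameter, 18 mm high, 15 g, origin at the centre of its underside
- cap4: loose white plastic screw cap, one of four alike, lying on the tray: 26 mm in diameter, 18 mm high, 15 g, origin at the centre of its underside
- bottle: bystander: closed amber bottle, 68 mm in diameter, 150 mm high, on the bench; origin at the centre of its underside
- dishes: bystander: clear stack of culture dishes, 84 mm in diameter, 45 mm high; origin at the centre of its underside
- beaker: bystander: empty glass beaker, 70 mm in diameter, 85 mm high; origin at the centre of its underside

How it is judged:
By the outcome, as a careful person would: the job done as asked, in the order asked, and still so for the second after the job is handed in, while the arm keeps its last pose, push and grip.
It also fails if it takes over 56 s, if anything falls off the work surface, if the arm or the gripper's body presses on something with over 40 N, if the wrist force passes 120 N, or if a joint passes its speed limit or range.

ROBOT

A 6-joint arm with a two-finger parallel gripper is mounted at the origin on the work surface. World frame = base frame: x ahead of the robot, y to its left, z up, the work surface at z = 0. Lengths are in m, angles in rad, forces in N, time in s.
With the tool pointing down it reaches from about 0.35 to 0.875 m from the base axis. Payload 4.2 kg.
Tool frame: the origin (TCP) lies midway between the tips of the shut fingers; the grasp point (between the pads) lies behind it (grip_depth is the z of the grasp point in the tool frame, in m); z points along the fingers, y is the line along which they close (so a half turn about z gives the same grasp; the last joint's range is limited). The gripper opens to 87 mm and grips with 3 to 60 N. Pads are 19 mm wide; open, the fingers measure 117 mm over their backs; the gripper's body (75 mm by 190 mm) begins 51 mm behind the grasp point.
Start: joints at [1.447, 0.385, 0.008, 0, -1.194, -0.259], TCP at [0.233, 0.58, 0.223] pointing down, gripper open.
Joint ranges: [-3.14, 3.14], [-1.21, 2.06], [-1.07, 1.41], [-3.16, 2.05], [-2.99, -0.16], [-3.1, 3.1]. Speed limits (rad/s): [2.79, 2.79, 3.14, 3.14, 3.14, 3.14].

INTERFACE

Orientations are given as a rotation vector (axis times angle).
In Python, from plant import get_obs, camera, job_done, grip_depth gives the robot as it stands. The module is installed in compiled form; this text tells all that it offers.
- The arm moves only by the tool play_rows, never from a script. Its argument "deltas" is text: rows parted by semicolons, each of 7 numbers parted by spaces: the finger opening in mm, from 0 to 87, then the shift along the tool's x, y, z in mm, then the turn, a rotation vector about the tool's x, y, z in rad. A call has 1 to 12 rows; each row shifts and turns the commanded pose from where the row before left it, along the tool's axes as they then stand; what a row does not reach is not made up. A row lasts 1/10 s, in which the tool goes at most 50 mm and 8.59 degrees, less where a joint would pass 70% of its speed; a pose out of reach is approached as far as the arm can. A call is refused whole if a number of a shift passes 50 or a number of a turn 0.15, either way. A call with a gripper value outside its range is refused whole. The fingers move at their own pace and stop on an object; "newtons" is the grip in N (left out, the last holds). Time passes only in rows, so rows that do not move let the fingers close. It gives the time, the measured TCP pose, the force, the opening and the grip force at its end, in the units of the state.
- get_obs(): the state, without advancing time (a new reading comes with each control period).
- camera(name): name is "side" or "top"; returns a dict with "color" (384x512x3 uint8, red, green, blue), "fx", "fy", "cx", "cy" (pixels), "dist_coeffs" ([k1, k2, p1, p2, k3] as OpenCV has them; the pictures are not rectified), "R" (3x3) and "t" (3): a world point X has camera coordinates R X + t. Camera axes: x right, y down, z forward; pixel columns grow to the right and rows downward; lengths in m; the calibration is good to about 2 mm. A picture is of the moment at which its call begins. There is no depth.
- job_done(): hands the job in; it is judged then, once.
The state is a dict: "clock": time; "joint_pos": joint angles; "qvel": joint speeds; "joint_efforts": joint torques, N m; "tcp_pos": TCP position; "tool_rot": TCP orientation; "contact_force": force on the tool from outside, world axes, zero at the start; "ft_torque": the same for the moment, N m; "gripper_width": opening from 0.0 (shut) to 1.0 (fully open); "gripper_force": force on a finger pad.
Only numpy, scipy, OpenCV 4.12 (cv2) and the standard library are available. Lean on these libraries where they do the work, as an engineer would, in place of code of your own. Each camera call takes 0.05 s, during which the arm holds its last target. There are 200 camera calls.

## Working session

There is one attempt and no reset: what is moved stays moved. The work goes in short steps, Python scripts to look and compute and a tool call to move; the robot and the scene stay as the last step left them, time stands still between calls to the robot, and variables do not carry over. Pictures are saved under pics/ and viewed, at most 10 in all, crops included, and the job is handed in when it is done.

Besides the shell and the picture viewer there is one more tool, called as name(argument=value, ...), one argument or row to a line, values as JSON. play_rows: Moves the arm, as the interface text tells. Its arguments: {"type":"object","properties":{"deltas":{"type":"string"},"newtons":{"type":"number"}},"required":["deltas"]}

```bash
mkdir -p pics
python3 - <<'E'
from plant import *
import cv2
print(get_obs(), grip_depth)
for n in("top","side"):
    c=camera(n); cv2.imwrite(f"pics/{n}0.png",c["color"][:,:,::-1])
    print(n,{k:v for k,v in c.items() if k!="color"})
E
```

```text
{'clock': 0.0, 'joint_pos': array([ 1.44659542e+00,  3.85520062e-01,  6.60192127e-03, -5.46361597e-04,
       -1.19401400e+00, -2.58580153e-01]), 'qvel': array([-1.05678694e-03, -1.21088042e-04, -7.76988989e-05, -3.22118853e-04,
        5.08878002e-04, -1.95649700e-05]), 'joint_efforts': array([-1.27222818e-03, -3.90665710e+01,  1.87405586e+01,  4.21986446e+00,
        1.10016443e-02, -1.97013646e-04]), 'tcp_pos': array([0.23319191, 0.57919184, 0.22146527]), 'tool_rot': array([ 3.08204347e+00, -5.97505762e-01, -5.70243642e-04]), 'contact_force': array([-0.52886712, -0.36684352, -1.18171052]), 'ft_torque': array([ 0.008296  , -0.0077777 , -0.03952255]), 'gripper_force': 0.0, 'gripper_width': 0.9993332308241237} -0.0187
top {'fx': 368.8312001340484, 'fy': 368.8312001340484, 'cx': 264.41623422519837, 'cy': 192.8764462816258, 'dist_coeffs': array([-0.03483362,  0.        ,  0.        ,  0.        ,  0.        ]), 'R': array([[-0.02685757, -0.99919109, -0.02993042],
       [-0.99780933,  0.02860724, -0.05965036],
       [ 0.06045834,  0.02826279, -0.99777052]]), 't': array([-0.02943562,  0.54478838,  1.0166438 ])}
side {'fx': 387.2480709956254, 'fy': 387.2480709956254, 'cx': 256.1660227015449, 'cy': 190.87019145189473, 'dist_coeffs': array([-0.07656681,  0.        ,  0.        ,  0.        ,  0.        ]), 'R': array([[-0.89547324, -0.44485126, -0.01533096],
       [-0.33912969,  0.70415749, -0.62382151],
       [ 0.2883032 , -0.55341628, -0.78141646]]), 't': array([0.47782069, 0.29868906, 1.23462741])}
```

View pics/top0.png

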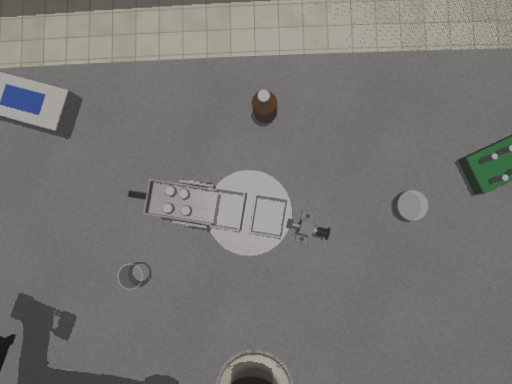

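View pics/side0.png

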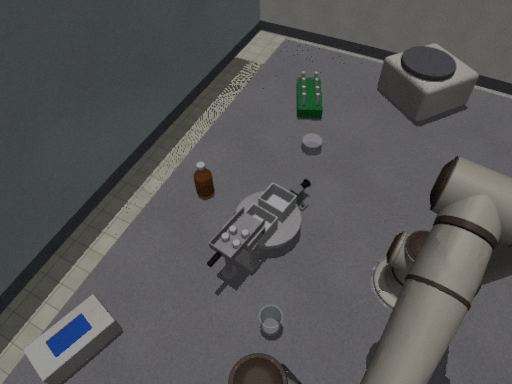

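The top view shows the turntable at about (250,212), the tray handle at (138,195) and the knob at (323,232). The bottle is at (264,105), the dishes at (412,206) and the beaker at (132,275). In the side view the handle is at about (214,258) and the knob at (306,183).

```bash
cat > h.py <<'E'
import numpy as np, cv2
from plant import *
def K(c): return np.array([[c["fx"],0,c["cx"]],[0,c["fy"],c["cy"]],[0,0,1]])
def ray(c,uv):
    p=cv2.undistortPoints(np.float64([[uv]]),K(c),c["dist_coeffs"])[0,0]
    return -c["R"].T@c["t"], c["R"].T@np.r_[p,1]
def plane(c,uv,z):
    o,d=ray(c,uv); return o+d*(z-o[2])/d[2]
def tri(c1,a,c2,b):
    o1,d1=ray(c1,a);o2,d2=ray(c2,b)
    s=np.linalg.lstsq(np.c_[d1,-d2],o2-o1,rcond=None)[0]
    p,q=o1+s[0]*d1,o2+s[1]*d2
    return (p+q)/2,np.linalg.norm(p-q)
def proj(c,X): return cv2.projectPoints(np.float64(X).reshape(-1,3),cv2.Rodrigues(c["R"])[0],c["t"],K(c),c["dist_coeffs"])[0][:,0]
def dark(c,box,thr=30):
    x0,y0,x1,y1=box; g=c["color"].max(2)[y0:y1,x0:x1]
    n,l,s,ce=cv2.connectedComponentsWithStats((g<thr).astype(np.uint8))
    return [(s[i,4],(ce[i]+[x0,y0]).round(1).tolist(),(s[i,:4]+[x0,y0,0,0]).tolist()) for i in range(1,n) if s[i,4]>15]
E
python3 - <<'E'
from h import *
t=camera("top");s=camera("side")
for c,b in((t,(120,180,148,210)),(t,(310,220,340,245)),(s,(200,240,225,272)),(s,(295,172,318,195))): print(dark(c,b))
g=cv2.cvtColor(t["color"],cv2.COLOR_RGB2GRAY)
m=((g>105)).astype(np.uint8); m[:, :190]=0;m[:,300:]=0;m[:150]=0;m[270:]=0
cs=max(cv2.findContours(m,0,cv2.CHAIN_APPROX_NONE)[0],key=cv2.contourArea)
h=cv2.convexHull(cs)[:,0]; P=np.array([plane(t,p,.07) for p in h.astype(float)])
P=P[P[:,1]<0.5]
A=np.c_[2*P[:,:2],np.ones(len(P))]
for _ in range(6):
    x=np.linalg.lstsq(A,(P[:,:2]**2).sum(1),rcond=None)[0]; r=np.hypot(*(P[:,:2]-x[:2]).T); R=np.sqrt(x[2]+x[0]**2+x[1]**2)
    k=abs(r-R)<max(.003,np.median(abs(r-R))*2); P=P[k];A=A[k]
print("disc",x[:2],R,len(P))
a=[cv2.resize(q,None,fx=3,fy=3,interpolation=2) for q in (t["color"][150:270,110:340],)]
cv2.imwrite("pics/z1.png",a[0][:,:,::-1])
a=cv2.resize(s["color"][165:285,195:325],None,fx=4,fy=4,interpolation=2);cv2.imwrite("pics/z2.png",a[:,:,::-1])
E
```

```text
[]
[]
[(np.int32(86), [214.1, 258.7], [207, 252, 15, 15])]
[(np.int32(49), [305.4, 183.6], [302, 180, 8, 9])]
disc [0.50051481 0.00949096] 0.21432429802058076 4
```

View pics/z1.png

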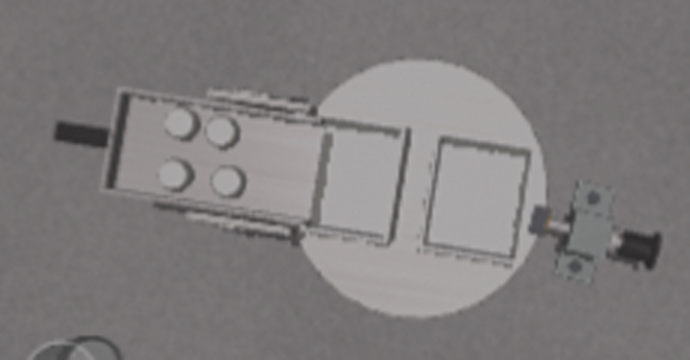

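View pics/z2.png

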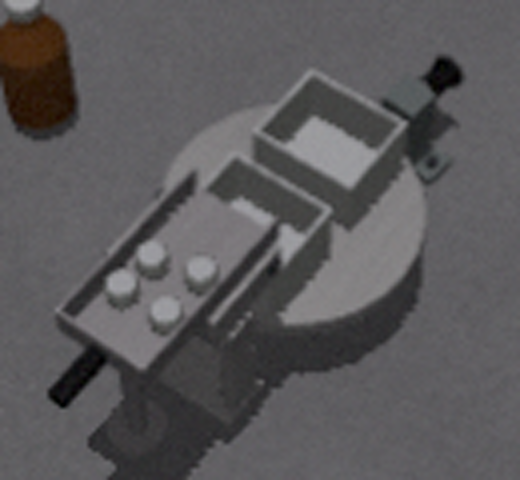

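The zoomed top view shows the handle bar from (129,193) to (146,196), the knob grip near (319,232) with its flange at (328,233), and the disc centre near (250.7,212.7).

Run:
```python
from h import *
t=camera("top");s=camera("side")
hb=dark(t,(120,180,146,210),62);kb=dark(t,(312,222,340,245),62);print(hb,kb)
D=plane(t,(250.7,212.7),.07);print("disc",D)
for p in((297,188),(547,188),(422,58),(422,318)): print(np.linalg.norm(plane(t,(110+p[0]/3,150+p[1]/3),.07)-D))
H=plane(t,(137.3,194.5),.170);print("handle",H,np.linalg.norm((H-D)[:2]))
Kn=plane(t,(319.5,232.2),.066);print("knob",Kn,np.linalg.norm((Kn-D)[:2]))
print("tri h",tri(t,hb[0][1] if hb else (137.3,194.5),s,(214.1,258.7)))
print("tri k",tri(t,kb[0][1] if kb else (321,232.5),s,(305.4,183.6)))
u=(H-D)[:2];print("tray dir deg",np.degrees(np.arctan2(u[1],u[0])))
u=(D-Kn)[:2];print("pin dir deg",np.degrees(np.arctan2(u[1],u[0])))
# tray axis from edge lines in top view: corners z=.18 ; bins z=.125
c=lambda x,y,z:plane(t,(110+x/3,150+y/3),z)[:2]
for a,b,z in(((122,89),(310,114),.18),((105,189),(300,226),.18),((440,137),(530,151),.125),((425,246),(515,260),.125),((325,119),(408,130),.125),((308,227),(390,242),.125)):
    d=c(*a,z)-c(*b,z);print(np.degrees(np.arctan2(d[1],d[0])))
for n,p,z in(("beaker",(132,277),0.04),("bottle",(264,97),.15),("dish",(412,206),.045)):print(n,plane(t,p,z))
print("reproj",proj(s,[H-[0,0,.007],Kn-[0,0,.006],D]))
```

```text
[(np.int32(93), [136.9, 194.6], [129, 191, 17, 8])] [(np.int32(108), [322.9, 232.4], [316, 228, 14, 11])]
disc [ 0.48897315 -0.0083642   0.07      ]
0.11103490213359879
0.1100125145922749
0.11543859611194993
0.11380529958744187
handle [0.53929388 0.25815668 0.17      ] 0.2712297128156233
knob [ 0.43269461 -0.18846442  0.066     ] 0.18868853262794955
tri h (array([0.5384095 , 0.26032005, 0.16579143]), np.float64(0.0020328373283480016))
tri k (array([ 0.43066932, -0.19816804,  0.06370107]), np.float64(0.00248250192733411))
tray dir deg 79.30807657406298
pin dir deg 72.64678135933059
80.79064467017778
77.96667734220944
79.5296860644912
79.74041025482444
80.81967031486309
78.27778733455627
beaker [0.32160995 0.32424378 0.04      ]
bottle [ 0.77369401 -0.05371626  0.15      ]
dish [ 0.49513238 -0.44250838  0.045     ]
reproj [[213.96352338 258.39075332]
 [303.4715522  185.90453338]
 [268.60843547 215.19856619]]
```

play_rows(
  deltas="87 33 12 -2 0 0 0;87 33 12 -2 0 0 0;87 33 12 -2 0 0 0;87 33 12 -2 0 0 0;87 33 12 -2 0 0 0;87 33 12 -2 0 0 0;87 33 12 -2 0 0 0;87 33 12 -2 0 0 0;87 33 12 -2 0 0 0;87 33 12 -2 0 0 0;87 33 12 -2 0 0 0;87 33 12 -2 0 0 0",
)

```text
clock: 1.5
tcp_pos: [0.5479, 0.2972, 0.2466]
tool_rot: [-3.084, 0.598, 0.0]
contact_force: [0.3, 0.1, 0.7]
gripper_width: 0.999
gripper_force: 0.0
```

play_rows(
  deltas="87 0 0 0 0 0 0.125;87 0 0 0 0 0 0.125;87 0 0 0 0 0 0.125;87 0 0 0 0 0 0.125;87 0 0 0 0 0 0.125;87 0 0 0 0 0 0.125;87 0 0 0 0 0 0.125;87 0 0 0 0 0 0.125;87 0 0 0 0 0 0.125;87 0 0 0 0 0 0.125;87 0 0 0 0 0 0.125;87 0 0 0 0 0 0",
)

```text
clock: 2.7
tcp_pos: [0.5469, 0.2982, 0.2464]
tool_rot: [2.004, -2.419, -0.0]
contact_force: [0.4, 0.4, 0.6]
gripper_width: 1.002
gripper_force: 0.0
```

play_rows(
  deltas="87 0 0 0 0 0.09 0;87 0 0 0 0 0.09 0;87 0 0 0 0 0.09 0;87 0 0 0 0 0.09 0;87 0 0 0 0 0.09 0;87 0 0 0 0 0 0;87 0 0 0 0 0 0",
)

```text
clock: 3.4
tcp_pos: [0.5469, 0.2986, 0.2458]
tool_rot: [1.767, -2.128, 0.403]
contact_force: [0.5, -0.1, 0.7]
gripper_width: 1.0
gripper_force: 0.0
```

```bash
cat >> h.py <<'E'
def delta(P,z,x):
    """remaining shift (tool mm) and turn (tool rotvec) to TCP P, tool z along z, tool x nearest x"""
    o=get_obs(); R=cv2.Rodrigues(o["tool_rot"])[0]
    z=np.array(z,float);z/=np.linalg.norm(z); x=np.array(x,float);x-=z*(x@z);x/=np.linalg.norm(x)
    T=np.c_[x,np.cross(z,x),z]
    print("t",round(o["clock"],2),"tcp",o["tcp_pos"].round(4),"q",o["joint_pos"].round(2),"F",o["contact_force"].round(1))
    print("world err mm",((P-o["tcp_pos"])*1e3).round(1),"tool mm",(R.T@(P-o["tcp_pos"])*1e3).round(1),"turn",cv2.Rodrigues(R.T@T)[0].ravel().round(3))
    return R,T
E
python3 - <<'E'
from h import *
i=-np.array([np.cos(np.radians(79.4)),np.sin(np.radians(79.4)),0])
z=np.array([0,0,-.9])+.435*i
Hh=np.array([.539,.2585,.163])
delta(Hh+.0187*z/np.linalg.norm(z),z,i)
t=camera("top");s=camera("side");cv2.imwrite("pics/a.png",np.hstack([cv2.resize(q,(400,300),interpolation=3) for q in (t["color"],s["color"])])[:,:,::-1])
E
```

```text
t 3.4 tcp [0.5469 0.2986 0.2458] q [ 0.86  0.54  0.17  0.22 -1.59 -1.09] F [ 0.5 -0.1  0.7]
world err mm [ -9.4 -48.1 -99.6] tool mm [  0.8   0.2 111. ] turn [0.001 0.    0.001]
```

View pics/a.png

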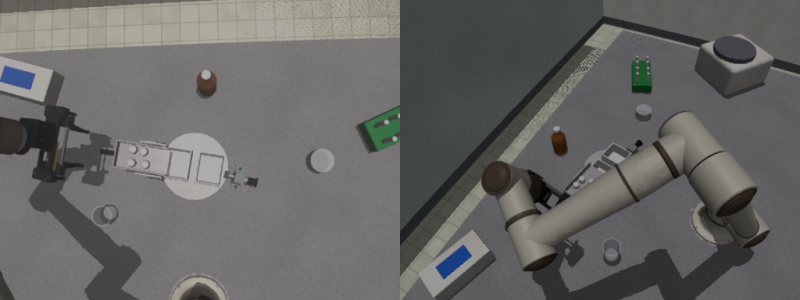

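The top view (half scale) shows the open fingers straddling the handle line near (100,152). I'm advancing along tool z.

play_rows(
  deltas="87 0 0 20 0 0 0;87 0 0 20 0 0 0;87 0 0 20 0 0 0;87 0 0 20 0 0 0;87 0 0 16 0 0 0;87 0 0 10 0 0 0;87 0 0 5 0 0 0;87 0 0 0 0 0 0",
)

```text
clock: 4.3
tcp_pos: [0.5381, 0.2505, 0.1469]
tool_rot: [1.765, -2.131, 0.404]
contact_force: [0.4, 0.2, -0.2]
gripper_width: 1.002
gripper_force: 0.0
```

play_rows(
  deltas="0 0 0 0 0 0 0;0 0 0 0 0 0 0;0 0 0 0 0 0 0;0 0 0 0 0 0 0;0 0 0 0 0 0 0;0 0 0 0 0 0 0;0 0 0 0 0 0 0;0 0 0 0 0 0 0;0 0 0 0 0 0 0;0 0 0 0 0 0 0",
  newtons=40,
)

```text
clock: 5.3
tcp_pos: [0.5379, 0.2508, 0.1466]
tool_rot: [1.765, -2.131, 0.404]
contact_force: [-1.5, 1.3, 0.7]
gripper_width: 0.18
gripper_force: 40.1
```

Run:
```python
from h import *
i=-np.array([np.cos(np.radians(79.4)),np.sin(np.radians(79.4)),0])
z=np.array([0,0,-.9])+.435*i
Hh=np.array([.539,.2585,.163])
R,T=delta(Hh+.0187*z/np.linalg.norm(z),z,i)
D=np.array([.489,-.0084,.155])
o=get_obs(); print(o["gripper_width"]*87,o["gripper_force"])
r=D-.1*i-o["tcp_pos"]; p=R.T@r*1e3; print("hinge in tool",p, np.hypot(p[0],p[2]))
for d in(.03,.04,.05): # arc step: rotate about tool -y by d around hinge
    Q=cv2.Rodrigues(np.array([0,-d,0.]))[0]; print(d,(p-Q@p).round(2))
```

```text
t 5.3 tcp [0.5379 0.2508 0.1466] q [ 0.83  0.56 -0.07  0.24 -1.34 -1.12] F [-1.5  1.3  0.7]
world err mm [-0.4 -0.3 -0.4] tool mm [0.2 0.3 0.6] turn [ 0.001  0.    -0.002]
15.703176176826434 40.06053336896002
hinge in tool [1.51156397e+02 5.48841740e-02 6.36790348e+01] 164.02218075271026
0.03 [ 1.98  0.   -4.51]
0.04 [ 2.67  0.   -5.99]
0.05 [ 3.37  0.   -7.48]
```

play_rows(
  deltas="0 2 0 -4.5 0 -0.03 0;0 2 0 -4.5 0 -0.03 0;0 2 0 -4.5 0 -0.03 0;0 2 0 -4.5 0 -0.03 0;0 2 0 -4.5 0 -0.03 0;0 2 0 -4.5 0 -0.03 0;0 2 0 -4.5 0 -0.03 0;0 2 0 -4.5 0 -0.03 0;0 2 0 -4.5 0 -0.03 0;0 2 0 -4.5 0 -0.03 0;0 2 0 -4.5 0 -0.03 0;0 2 0 -4.5 0 -0.03 0",
)

```text
clock: 6.5
tcp_pos: [0.5364, 0.2428, 0.205]
tool_rot: [1.96, -2.366, 0.086]
contact_force: [0.6, -1.1, -4.2]
gripper_width: 0.177
gripper_force: 40.0
```

```bash
cat > ang.py <<'E'
from h import *
o=get_obs();R=cv2.Rodrigues(o["tool_rot"])[0]
i=-np.array([np.cos(np.radians(79.4)),np.sin(np.radians(79.4)),0]);r=np.array([.489,-.0084,.155])-.1*i-o["tcp_pos"]
a0=np.arctan2(63.7,151.2);p=R.T@r*1e3
print("t",o["clock"],"q",o["joint_pos"].round(2),"F",o["contact_force"].round(1),"grip",o["gripper_width"]*87)
h=-r@i; el=np.arctan2(-r[2],h); print("tool tilt",0.45-np.arctan2(R[:,2]@i,-R[2,2]),"arc angle",el-np.arctan2(.1466-.155,np.hypot(.1638,0)),"hinge in tool",p.round(1))
E
python3 ang.py
```

```text
t 6.5 q [ 0.73  0.36 -0.09  0.06 -1.18 -0.94] F [ 0.6 -1.1 -4.2] grip 15.371225802141694
tool tilt 0.36192470346704575 arc angle 2.881709957712777 hinge in tool [1.506e+02 1.000e-01 6.350e+01]
```

play_rows(
  deltas="0 1.3 0 -3 0 -0.02 0;0 1.3 0 -3 0 -0.02 0;0 1.3 0 -3 0 -0.02 0;0 1.3 0 -3 0 -0.02 0;0 1.3 0 -3 0 -0.02 0;0 1.3 0 -3 0 -0.02 0;0 1.3 0 -3 0 -0.02 0;0 1.3 0 -3 0 -0.02 0;0 1.3 0 -3 0 -0.02 0;0 1.3 0 -3 0 -0.02 0;0 1.3 0 -3 0 -0.02 0;0 1.3 0 -3 0 -0.02 0",
)

```text
clock: 7.7
tcp_pos: [0.5333, 0.2261, 0.2401]
tool_rot: [-1.929, 2.328, 0.145]
contact_force: [2.2, -4.5, -7.6]
gripper_width: 0.18
gripper_force: 40.0
```

play_rows(
  deltas="0 1.3 0 -3 0 -0.02 0;0 1.3 0 -3 0 -0.02 0;0 1.3 0 -3 0 -0.02 0;0 1.3 0 -3 0 -0.02 0;0 1.3 0 -3 0 -0.02 0;0 1.3 0 -3 0 -0.02 0;0 1.3 0 -3 0 -0.02 0;0 1.3 0 -3 0 -0.02 0;0 1.3 0 -3 0 -0.02 0;0 1.3 0 -3 0 -0.02 0;0 1.3 0 -3 0 -0.02 0;0 1.3 0 -3 0 -0.02 0",
)

```text
clock: 8.9
tcp_pos: [0.5287, 0.2017, 0.2696]
tool_rot: [-1.8, 2.174, 0.354]
contact_force: [4.5, -6.5, -10.3]
gripper_width: 0.174
gripper_force: 40.0
```

```bash
python3 ang.py
```

```text
t 8.9 q [ 0.47  0.18 -0.09 -0.35 -1.09 -0.53] F [  4.5  -6.5 -10.3] grip 15.153605873383388
tool tilt 0.8375453025784261 arc angle 2.4037409801949203 hinge in tool [148.7   0.   63.1]
```

play_rows(
  deltas="0 1.6 0 -2.8 0 -0.02 0;0 1.6 0 -2.8 0 -0.02 0;0 1.6 0 -2.8 0 -0.02 0;0 1.6 0 -2.8 0 -0.02 0;0 1.6 0 -2.8 0 -0.02 0;0 1.5 0 -2.9 0 -0.02 0;0 1.5 0 -2.9 0 -0.02 0;0 1.5 0 -2.9 0 -0.02 0;0 1.5 0 -2.9 0 -0.02 0;0 0 0 0 0 0 0;0 0 0 0 0 0 0;0 0 0 0 0 0 0",
)

```text
clock: 10.1
tcp_pos: [0.5246, 0.1793, 0.2872]
tool_rot: [-1.697, 2.048, 0.496]
contact_force: [4.4, -3.8, -10.5]
gripper_width: 0.178
gripper_force: 40.0
```

```bash
python3 ang.py
python3 - <<'E'
from h import *
t=camera("top");s=camera("side");cv2.imwrite("pics/b.png",np.hstack([cv2.resize(q,(400,400),interpolation=2) for q in (t["color"][140:280,130:270],s["color"][160:290,180:310])])[:,:,::-1])
E
```

```text
t 10.1 q [ 0.31  0.15 -0.07 -0.55 -1.12 -0.31] F [  4.4  -3.8 -10.5] grip 15.503402669218163
tool tilt 1.0192180737431413 arc angle 2.2251176792512855 hinge in tool [148.    0.3  62.3]
```

View pics/b.png

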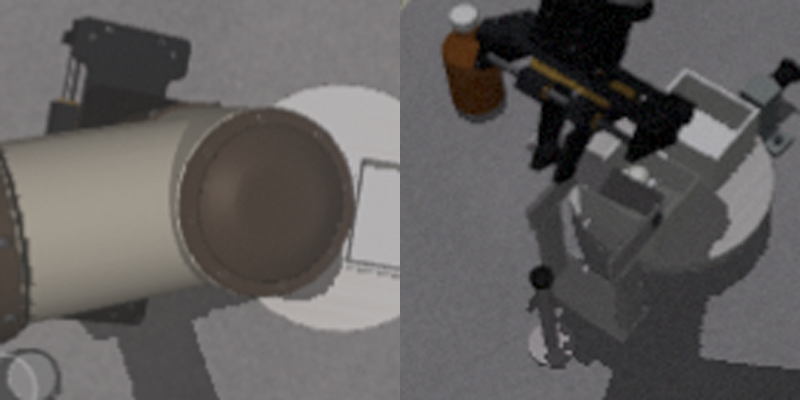

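The tray is up at about 1.02 rad. One cap shows in the fill bin at (635,172) in the crop. Lowering now.

play_rows(
  deltas="0 -2.4 0 6 0 0.04 0;0 -2.4 0 6 0 0.04 0;0 -2.4 0 6 0 0.04 0;0 -2.4 0 6 0 0.04 0;0 -2.4 0 6 0 0.04 0;0 -2.4 0 6 0 0.04 0;0 -2.4 0 6 0 0.04 0;0 -2.4 0 6 0 0.04 0;0 -2.4 0 6 0 0.04 0;0 -2.4 0 6 0 0.04 0;0 -2.4 0 6 0 0.04 0;0 -2.4 0 6 0 0.04 0",
)

```text
clock: 11.4
tcp_pos: [0.5342, 0.2309, 0.232]
tool_rot: [-1.959, 2.363, 0.088]
contact_force: [3.1, -3.8, -4.0]
gripper_width: 0.18
gripper_force: 40.0
```

```bash
python3 ang.py
```

```text
t 11.4 q [ 0.65  0.28 -0.1  -0.07 -1.12 -0.81] F [ 3.1 -3.8 -4. ] grip 15.65583612346057
tool tilt 0.5408100005995111 arc angle 2.7003499782524987 hinge in tool [149.9   0.3  63.7]
```

play_rows(
  deltas="0 -2.4 0 6 0 0.04 0;0 -2.4 0 6 0 0.04 0;0 -2.4 0 6 0 0.04 0;0 -2.4 0 6 0 0.04 0;0 -2.4 0 6 0 0.04 0;0 -2.4 0 6 0 0.04 0;0 -2.4 0 6 0 0.04 0;0 -2.4 0 6 0 0.04 0;0 -2.4 0 6 0 0.04 0;0 -2.4 0 6 0 0.04 0;0 -2.4 0 6 0 0.04 0;0 -2.4 0 6 0 0.04 0",
)

```text
clock: 12.6
tcp_pos: [0.538, 0.251, 0.156]
tool_rot: [1.801, -2.171, 0.357]
contact_force: [-2.3, 6.2, 1.4]
gripper_width: 0.182
gripper_force: 40.0
```

```bash
python3 ang.py;python3 - <<'E'
from h import *
i=-np.array([np.cos(np.radians(79.4)),np.sin(np.radians(79.4)),0]);z=np.array([0,0,-.9])+.435*i
delta(np.array([.5379,.2508,.1466]),z,i)
E
```

```text
t 12.6 q [ 0.82  0.52 -0.08  0.22 -1.31 -1.09] F [-2.3  6.2  1.4] grip 15.858929774559908
tool tilt 0.060434603702631706 arc angle 3.186509656158098 hinge in tool [151.3   0.4  63.2]
t 12.6 tcp [0.538 0.251 0.156] q [ 0.82  0.52 -0.08  0.22 -1.31 -1.09] F [-2.3  6.2  1.4]
world err mm [-0.1 -0.2 -9.4] tool mm [-3.4  0.1  8.8] turn [-0.001  0.061 -0.001]
```

play_rows(
  deltas="0 -1.1 0 2.8 0 0.02 0;0 -1.1 0 2.8 0 0.02 0;0 -1.1 0 2.8 0 0.02 0;0 0 0 0 0 0 0;0 0 0 0 0 0 0;0 0 0 0 0 0 0",
)

```text
clock: 13.2
tcp_pos: [0.538, 0.2508, 0.1467]
tool_rot: [1.769, -2.132, 0.404]
contact_force: [-2.0, 6.6, 0.2]
gripper_width: 0.177
gripper_force: 40.0
```

```bash
python3 ang.py
```

```text
t 13.2 q [ 0.83  0.56 -0.07  0.24 -1.33 -1.12] F [-2.   6.6  0.2] grip 15.393170095594291
tool tilt 0.002363477271935921 arc angle -3.039890254781917 hinge in tool [151.3   0.4  63.4]
```

Back on its rest. Next I release and retract.

play_rows(
  deltas="87 0 0 0 0 0 0;87 0 0 0 0 0 0;87 0 0 0 0 0 0;87 0 0 0 0 0 0;87 0 0 0 0 0 0;87 0 0 -10 0 0 0;87 0 0 -20 0 0 0;87 0 0 -30 0 0 0;87 0 0 -30 0 0 0;87 0 0 -30 0 0 0;87 0 0 -20 0 0 0;87 0 0 0 0 0 0",
)

```text
clock: 14.4
tcp_pos: [0.55, 0.31, 0.2764]
tool_rot: [1.77, -2.136, 0.405]
contact_force: [-0.1, 0.0, 0.1]
gripper_width: 0.995
gripper_force: 0.0
```

Run:
```python
from h import *
t=camera("top");s=camera("side");cv2.imwrite("pics/c.png",np.hstack([cv2.resize(q,(400,300),interpolation=2) for q in (t["color"][140:275,160:340],s["color"][160:280,190:350])])[:,:,::-1])
cv2.imwrite("pics/c_s.png",s["color"][:,:,::-1]);cv2.imwrite("pics/c_t.png",t["color"][:,:,::-1])
```

```text
(no output)
```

View pics/c.png

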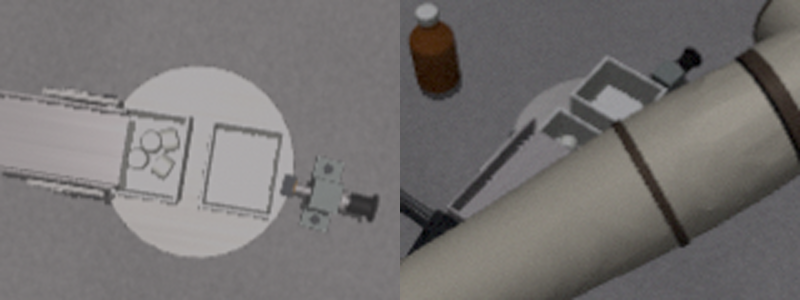

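All four caps lie in the fill bin (crop around (152,150)) and the tray is level again. Next is the knob.

Run:
```python
from h import *
t=camera("top");s=camera("side")
print(dark(t,(312,222,340,245),62),dark(t,(312,222,340,245),45),dark(s,(295,172,318,195),40))
f=t["color"].max(2)[224:244,312:334];print(f)
D=np.array([.489,-.0084])
for n,p,z in(("outer",(330,234),.06),("block",(290.6,223.3),.07),("bracket c",(306,227.5),.08)):
    q=plane(t,p,z)[:2];d=D-q;print(n,q,np.linalg.norm(d),np.degrees(np.arctan2(d[1],d[0])))
for a in (72,73,74):
    u=np.array([np.cos(np.radians(a)),np.sin(np.radians(a))]); k=D-.2*u
    print(a,k,"top px of knob, outer, inner:",proj(t,[[*k,.072],[*(k-.019*u),.06],[*(k+.013*u),.072]]).round(1).tolist(),"side",proj(s,[*k,.06]).round(1))
```

```text
[(np.int32(102), [322.7, 232.4], [316, 228, 14, 11])] [] [(np.int32(52), [305.4, 183.6], [301, 180, 9, 9])]
[[128 128 117 121 120 119 121 122 121 121 122 121 122 123 122 121 122 124
  123 121 120 123]
 [129 128 103 110 113 122 122 121 120 122 121 121 121 123 123 124 123 123
  125 122 122 125]
 [128 126 107 110 114 121 102 108 109 120 121 121 122 126 126 123 120 122
  123 124 124 124]
 [126 124 126 125 118 102  69  74  76  86  93 107 112 122 123 117  94  93
  112 124 124 123]
 [125 126 146 139 109  78  51  49  51  52  57  71  77  90  91  90  62  62
   95 120 122 120]
 [126 123 164 157 126  87  54  51  49  49  48  49  50  53  56  56  46  56
   89 120 121 122]
 [128 132 166 161 151  98  60  55  54  55  52  51  49  47  48  47  47  57
   92 123 124 123]
 [130 138 150 142 135  79  58  57  59  58  57  57  55  53  50  48  49  63
  100 122 124 122]
 [119 129 130 104  88  54  53  55  58  59  60  60  61  61  56  48  50  66
  103 121 122 122]
 [ 99 113 113  78  53  47  49  51  52  53  56  58  59  61  60  49  51  73
  114 121 121 122]
 [ 81  91  92  75  48  47  48  50  50  50  50  52  54  56  57 
[... 766 characters left out ...]
120 120]
 [123 125 123 124 123 121 120 121 120 120 120 120 123 123 121 121 119 118
  119 122 121 119]]
outer [ 0.42690314 -0.21676954] 0.21742558926542374 73.40525307101954
block [ 0.45823341 -0.11291225] 0.10894674169082126 73.59648933501008
bracket c [ 0.44649936 -0.15220659] 0.1499554595329923 73.53546583919221
72 [ 0.4271966 -0.1986113] top px of knob, outer, inner: [[323.7, 234.3], [330.0, 236.1], [318.9, 232.9]] side [[305.9 184.5]]
73 [ 0.43052566 -0.19966095] top px of knob, outer, inner: [[324.1, 233.0], [330.4, 234.7], [319.3, 231.7]] side [[305.2 184. ]]
74 [ 0.43387253 -0.20065234] top px of knob, outer, inner: [[324.4, 231.7], [330.8, 233.3], [319.6, 230.5]] side [[304.4 183.5]]
```

play_rows(
  deltas="87 0 0 0 0 -0.09 0;87 0 0 0 0 -0.09 0;87 0 0 0 0 -0.09 0;87 0 0 0 0 -0.09 0;87 0 0 0 0 -0.09 0;87 0 0 0 0 0 0.1;87 0 0 0 0 0 0",
)

```text
clock: 15.3
tcp_pos: [0.5484, 0.3068, 0.2727]
tool_rot: [1.878, -2.517, -0.0]
contact_force: [0.8, -0.1, -0.9]
gripper_width: 1.0
gripper_force: 0.0
```

```bash
cat > k.py <<'E'
from h import *
u=np.array([np.cos(np.radians(73.4)),np.sin(np.radians(73.4)),0])
P=np.array([.489,-.0084,0])-.196*u; P[2]=.0413
delta(P,[0,0,-1],-u)
E
python3 k.py
```

```text
t 15.3 tcp [0.5484 0.3068 0.2727] q [ 0.77  0.36  0.1  -0.   -1.31 -1.06] F [ 0.8 -0.1 -0.9]
world err mm [-115.4 -503.  -231.4] tool mm [514.9 -32.6 231.9] turn [ 0.001 -0.001  0.001]
```

play_rows(
  deltas="87 40 -2.6 0 0 0 0;87 40 -2.6 0 0 0 0;87 40 -2.6 0 0 0 0;87 40 -2.6 0 0 0 0;87 40 -2.6 0 0 0 0;87 40 -2.6 0 0 0 0;87 40 -2.6 0 0 0 0;87 40 -2.6 0 0 0 0;87 40 -2.6 0 0 0 0;87 40 -2.6 0 0 0 0;87 40 -2.6 0 0 0 0;87 40 -2.6 0 0 0 0",
)

```text
clock: 16.5
tcp_pos: [0.4419, -0.1623, 0.2723]
tool_rot: [1.884, -2.512, -0.002]
contact_force: [0.4, 0.7, -0.1]
gripper_width: 1.002
gripper_force: 0.0
```

play_rows(
  deltas="87 20 -1 0 0 0 0;87 14 0 10 0 0 0;87 0 0 30 0 0 0;87 0 0 30 0 0 0;87 0 0 20 0 0 0;87 0 0 10 0 0 0;87 0 0 0 0 0 0",
)

```text
clock: 17.2
tcp_pos: [0.4333, -0.1937, 0.1714]
tool_rot: [1.881, -2.513, -0.004]
contact_force: [-0.5, -0.4, 1.2]
gripper_width: 1.001
gripper_force: 0.0
```

```bash
python3 k.py
python3 - <<'E'
from h import *
t=camera("top");s=camera("side");cv2.imwrite("pics/d.png",np.hstack([cv2.resize(q,(400,400),interpolation=2) for q in (t["color"][180:280,270:370],s["color"][140:240,250:350])])[:,:,::-1])
E
```

```text
t 17.2 tcp [ 0.4333 -0.1937  0.1714] q [-0.08  0.18 -0.42 -0.   -0.97 -0.21] F [-0.5 -0.4  1.2]
world err mm [  -0.2   -2.6 -130.1] tool mm [  2.4  -1.  130.1] turn [ 0.004 -0.001  0.004]
```

View pics/d.png

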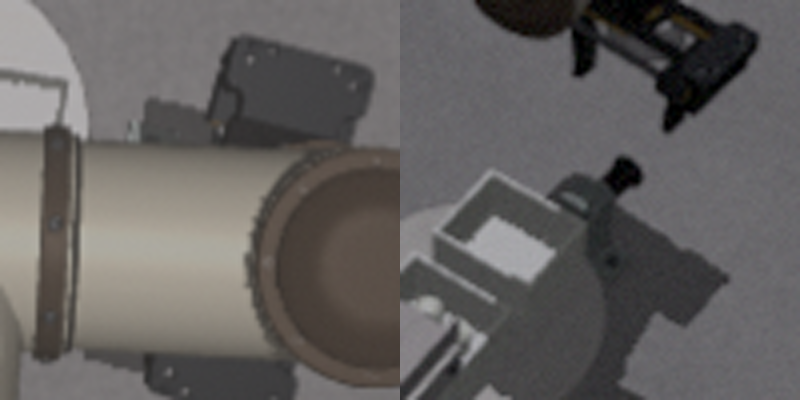

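In the side crop the knob at (622,175) sits below and between the open fingers, whose tips are at (582,70) and (670,128). Descending.

play_rows(
  deltas="87 2.4 -1 20 0 0 0;87 0 0 25 0 0 0;87 0 0 25 0 0 0;87 0 0 20 0 0 0;87 0 0 20 0 0 0;87 0 0 12 0 0 0;87 0 0 8 0 0 0;87 0 0 0 0 0 0",
)

```text
clock: 18.1
tcp_pos: [0.4348, -0.1964, 0.043]
tool_rot: [1.881, -2.516, -0.0]
contact_force: [0.2, 0.2, 0.2]
gripper_width: 1.001
gripper_force: 0.0
```

```bash
python3 k.py
python3 - <<'E'
from h import *
s=camera("side");cv2.imwrite("pics/e.png",cv2.resize(s["color"][140:220,260:360],(750,600),interpolation=2)[:,:,::-1])
E
```

```text
t 18.1 tcp [ 0.4348 -0.1964  0.043 ] q [-0.08  0.36 -0.58  0.   -0.63 -0.2 ] F [0.2 0.2 0.2]
world err mm [-1.8  0.2 -1.7] tool mm [0.3 1.8 1.7] turn [ 0.    -0.     0.003]
```

View pics/e.png

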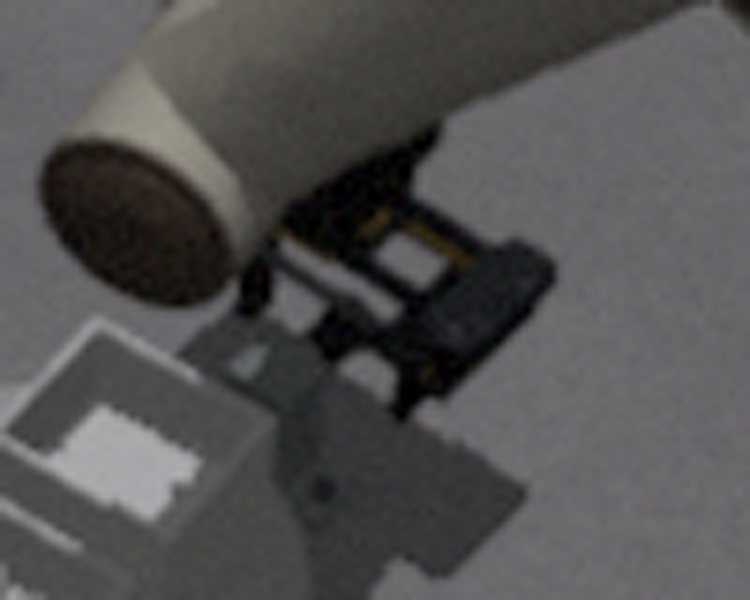

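The knob at (330,325) is between the fingers at (255,290) and (405,390). I make a small correction and close gently.

play_rows(
  deltas="87 0 1.5 1.7 0 0 0;50 0 0 0 0 0 0;40 0 0 0 0 0 0;0 0 0 0 0 0 0;0 0 0 0 0 0 0;0 0 0 0 0 0 0;0 0 0 0 0 0 0;0 0 0 0 0 0 0;0 0 0 0 0 0 0;0 0 0 0 0 0 0",
  newtons=12,
)

```text
clock: 19.15
tcp_pos: [0.4335, -0.1961, 0.0414]
tool_rot: [-1.881, 2.516, -0.001]
contact_force: [-0.3, -0.3, -3.0]
gripper_width: 0.27
gripper_force: 12.0
```

```bash
python3 k.py; python3 -c "
from h import *
o=get_obs();print(o['gripper_width']*87,o['gripper_force'])"
```

```text
t 19.15 tcp [ 0.4335 -0.1961  0.0414] q [-0.08  0.36 -0.58  0.   -0.63 -0.2 ] F [-0.3 -0.3 -3. ]
world err mm [-0.5 -0.1 -0.1] tool mm [0.3 0.4 0.1] turn [-0.001  0.     0.003]
23.527893948679854 12.027530316263437
```

play_rows(
  deltas="0 0 0 0 0 0 0;0 0 0 0 0 0 0;0 0 0 0 0 0 0;0 2 0 0 0 0 0;0 2 0 0 0 0 0;0 2 0 0 0 0 0;0 2 0 0 0 0 0;0 2 0 0 0 0 0;0 0 0 0 0 0 0;0 0 0 0 0 0 0",
  newtons=45,
)

```text
clock: 20.15
tcp_pos: [0.4306, -0.2055, 0.0414]
tool_rot: [-1.88, 2.516, -0.0]
contact_force: [2.0, 4.7, -1.0]
gripper_width: 0.262
gripper_force: 45.0
```

play_rows(
  deltas="0 2 0 0 0 0 0;0 2 0 0 0 0 0;0 2 0 0 0 0 0;0 2 0 0 0 0 0;0 0 0 0 0 0 0;0 0 0 0 0 0 0;0 0 0 0 0 0 0",
)

```text
clock: 20.85
tcp_pos: [0.4284, -0.2128, 0.0413]
tool_rot: [-1.88, 2.516, -0.0]
contact_force: [2.1, 6.9, -1.7]
gripper_width: 0.266
gripper_force: 45.0
```

```bash
cat >> k.py <<'E'
o=get_obs();print("along pin N",o["contact_force"]@u,"pulled mm",-(o["tcp_pos"]-[.4335,-.1961,0])@u*1e3,o["gripper_width"]*87)
E
python3 k.py
```

```text
t 20.85 tcp [ 0.4284 -0.2128  0.0413] q [-0.12  0.37 -0.57 -0.   -0.63 -0.17] F [ 2.1  6.9 -1.7]
world err mm [ 4.6 16.6 -0. ] tool mm [-17.2   0.3   0.1] turn [-0.001  0.001  0.003]
along pin N 7.1878933385744155 pulled mm 17.449094125279107 23.158451488363298
```

play_rows(
  deltas="0 1 0 0 0 0 0;0 1 0 0 0 0 0;0 1 0 0 0 0 0;0 1 0 0 0 0 0;0 0 0 0 0 0 0;0 0 0 0 0 0 0;0 0 0 0 0 0 0",
)

```text
clock: 21.55
tcp_pos: [0.4277, -0.2155, 0.0414]
tool_rot: [-1.879, 2.515, 0.001]
contact_force: [3.5, 14.0, -0.2]
gripper_width: 0.262
gripper_force: 45.0
```

```bash
python3 k.py
```

```text
t 21.55 tcp [ 0.4277 -0.2155  0.0414] q [-0.13  0.37 -0.57 -0.   -0.63 -0.16] F [ 3.5 14.  -0.2]
world err mm [ 5.3 19.3 -0.1] tool mm [-20.    0.3   0.1] turn [-0.001  0.002  0.002]
along pin N 14.381075339656862 pulled mm 20.248795280491276 22.833970009572635
```

At the stop: about 20 mm of pull, and the force has risen above the spring's 8 N. I check that it stays put, then hand in.

play_rows(
  deltas="0 0 0 0 0 0 0;0 0 0 0 0 0 0;0 0 0 0 0 0 0;0 0 0 0 0 0 0;0 0 0 0 0 0 0;0 0 0 0 0 0 0;0 0 0 0 0 0 0;0 0 0 0 0 0 0",
)

```text
clock: 22.35
tcp_pos: [0.4276, -0.2155, 0.0414]
tool_rot: [-1.879, 2.515, 0.001]
contact_force: [4.2, 13.6, 0.5]
gripper_width: 0.264
gripper_force: 45.0
```

```bash
python3 k.py && python3 -c "
from plant import *
import numpy as np
o=get_obs()
if 9<np.linalg.norm(o['contact_force'])<25: print(job_done())"
```

```text
t 22.35 tcp [ 0.4276 -0.2155  0.0414] q [-0.13  0.37 -0.57 -0.   -0.63 -0.16] F [ 4.2 13.6  0.5]
world err mm [ 5.4 19.3 -0.1] tool mm [-20.    0.3   0.1] turn [-0.001  0.002  0.003]
along pin N 14.257532148567597 pulled mm 20.253748534101256 22.93448144358944
the job is handed in; nothing more can be done
None
```

All four caps are in the bin, the tray is back on its rest, and the gripper is holding the plunger about 20 mm out against its stop; I handed the job in at 22.35 s on the robot clock.

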